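Lay the carving-class kit back on its outline pads

TASK

The carving class is over: put the spoon blank, the mallet, the sharpening stone and the wax tin away, each lying flat and the same side up as now, squarely on the pad that has its own painted outline. The spoon and the mallet must point the way their outlines do. Leave the pencil cup and the glue bottle standing where they are.

Things in the scene. Friction and masses are not known exactly. Their poses are not given: they have to be found in the camera images.
- spoon: pale wooden spoon blank lying flat, 16 mm thick, 136 mm long: round bowl end 46 mm across (with a browner disc on top), its centre 23 mm from the origin towards +x, and a straight handle, 16 mm wide, that runs along -x to 90 mm behind the origin (a blue band near its end). Origin: underside, where bowl and handle meet; z up. It balances about 8 mm behind the origin; at x = -12 mm the handle can be pinched across y. 34 to 59 g.
- mallet: small wooden mallet lying flat: dark brown square head with two brass bands, 38 (x) x 56 (y) x 38 mm (z), its centre 20 mm from the origin towards +x, and a lighter round handle, 18 mm thick, its axis 19 mm above the underside, that runs along -x to 87 mm behind the origin. Origin: underside level, just behind the head; z up. It balances within 10 mm of the origin; the head can be gripped across y (56 mm). 120 to 208 g.
- stone: sharpening stone, 120 (x) x 45 (y) x 25 mm (z), reddish-brown upper layer on grey lower layer. Origin: centre of underside; z up. Its two ends are alike. 225 to 390 g.
- tin: closed round wax tin, 62 mm across, 28 mm high, aluminium with a yellow lid and a white disc on the lid. Origin: centre of underside; z up. 67 to 117 g.
- spoon_pad: plywood pad, 150 x 80 mm (its x by its y), 6 mm thick, fixed to the table, turned up to 0.45 rad. Origin: centre of its underside, so things resting on it have their underside at 6 mm. Painted on top, flat and dark, is the spoon's outline: the bowl (52 mm disc) centred 45 mm from the pad's centre towards its +x, the handle (22 mm wide) towards -x, so a spoon laid true has its origin at pad x = +22 mm, y = 0 and its x axis along the pad's.
- mallet_pad: plywood pad, 150 x 80 mm (its x by its y), 6 mm thick, fixed to the table, turned up to 0.45 rad. Origin: centre of its underside, so things resting on it have their underside at 6 mm. Painted on top, flat and dark, is the mallet's T-shaped outline: the head (44 x 62 mm) centred 44 mm from the pad's centre towards its +x, the handle (24 mm wide) towards -x, so a mallet laid true has its origin at pad x = +24 mm, y = 0 and its x axis along the pad's.
- stone_pad: plywood pad, 150 x 80 mm (its x by its y), 6 mm thick, fixed to the table, turned up to 0.45 rad. Origin: centre of its underside, so things resting on it have their underside at 6 mm. Painted on top, flat and dark, is the stone's outline: a rectangle 126 x 51 mm, centred, long along the pad's x.
- tin_pad: plywood pad, 150 x 80 mm (its x by its y), 6 mm thick, fixed to the table, turned up to 0.45 rad. Origin: centre of its underside, so things resting on it have their underside at 6 mm. Painted on top, flat and dark, is the tin's outline: a disc 68 mm across, centred.
- pencil_cup: bystander: black cup, 68 mm across and 75 mm high, with three pencils standing to 110 mm. Loose. Origin: centre of underside.
- glue_bottle: bystander: white glue bottle with yellow band and orange cap, 50 mm across, 105 mm high. Loose. Origin: centre of underside.
Things that resemble listed ones, but are neither listed nor needed, are in the scene too. Of the things like the tin, leave any that is blue; of the rest the larger one is meant.

How it is judged (in metres and radians):
At the end, for the whole second after the job is handed in: Each thing rests flat (0.1 rad), same side up, released and still on its own pad, within 12 mm of its outline (spoon, mallet: 12 mm along each pad axis) and 0.2 rad of its direction (tin: any); spoon and mallet head to the outline's head end, stone either way round (x of spoon in the frame of spoon_pad between 0.01 and 0.034 m and y of spoon in the frame of spoon_pad between -0.012 and 0.012 m and x of spoon_pad in the frame of spoon below -0.005 m and angle between the x axis of spoon and the x axis of spoon_pad, either way round below 0.2 rad and height (world z) of spoon between 0.003 and 0.009 m and angle between each of spoon, mallet, stone, tin's own z axis and vertical below 0.1 rad and linear speed of each of spoon, mallet, stone, tin below 0.02 m/s and angular speed of each of spoon, mallet, stone, tin below 0.2 rad/s and x of mallet in the frame of mallet_pad between 0.012 and 0.036 m and y of mallet in the frame of mallet_pad between -0.012 and 0.012 m and x of mallet_pad in the frame of mallet below -0.005 m and angle between the x axis of mallet and the x axis of mallet_pad, either way round below 0.2 rad and height (world z) of mallet between 0.003 and 0.009 m and horizontal distance between stone and stone_pad below 0.012 m and angle between the x axis of stone and the x axis of stone_pad, either way round below 0.2 rad and height (world z) of stone between 0.003 and 0.009 m and horizontal distance between tin and tin_pad below 0.012 m and height (world z) of tin between 0.003 and 0.009 m); the robot touches nothing.
It fails at once if the pencil cup is shifted more than 20 mm or tipped (distance of pencil_cup from where it was at the start of the episode above 0.02 m or angle between pencil_cup's own z axis and vertical above 0.25 rad).
It fails at once if the glue bottle is shifted more than 20 mm or tipped (distance of glue_bottle from where it was at the start of the episode above 0.02 m or angle between glue_bottle's own z axis and vertical above 0.25 rad).
It also fails if it takes over 120 s, if anything falls off the work surface, if the arm or the gripper's body presses on something with over 40 N, if the wrist force passes 120 N, or if a joint passes its speed limit or range.

ROBOT

A 7-joint arm with a two-finger parallel gripper is mounted at the origin on the work surface. World frame = base frame: x ahead of the robot, y to its left, z up, the work surface at z = 0. Lengths are in mm, angles in rad, forces in N, time in s.
With the tool pointing down it reaches from about 425 to 875 mm from the base axis. Payload 8.4 kg.
Tool frame: the origin (TCP) lies between the finger pads; the fingertips stand 8 mm ahead of it and the grasp point (between the pads) lies 11 mm behind it; z points along the fingers, y is the direction in which the jaws open and shut (so a half turn about z gives the same grasp; the last joint's range is limited). The gripper opens to 85 mm and grips with 20 to 120 N. Pads are 22 mm wide; open, the fingers measure 114 mm over their backs; the gripper's body (76 mm by 85 mm) begins 54 mm behind the grasp point. The pads swing forward as they close: fully open they stand 13 mm farther back than shut.
Start: joints at [1.188, 0.333, 0.04, 1.465, -0.013, 1.343, -0.059], TCP at [181.982, -623.977, 239.308] pointing down, gripper open.
Joint ranges: [-2.58, 2.58], [-0.38, 2.09], [-1.3, 1.39], [0.25, 2.4], [-1.5, 4.64], [0.08, 2.09], [-2.65, 2.65]. Speed limits (rad/s): [2.22, 2.22, 2.79, 2.79, 3.14, 3.14, 3.14].

INTERFACE

Orientations are given as a rotation vector (axis times angle).
In Python, from station import status, eyes, finish_job gives the robot as it stands.
- The arm moves only by the tool send_rows, never from a script. Its arguments are lists of equal length, an entry for each row: "offset": the shift along the tool's x, y, z in mm, a list of three; "twist": the turn about the tool's z in degrees; "hand": the opening, from 0 (shut) to 1 (fully open). A call has 1 to 20 rows; each row is the pose to reach, as a shift and turn from the pose commanded when the call began, along the tool's axes at that moment; what a row does not reach only later rows make up. A row lasts 1/8 s, in which the tool goes at most 62.5 mm and 10.7 degrees, less where a joint would pass 70% of its speed; a pose out of reach is approached as far as the arm can. A call with a gripper value outside its range is refused whole. The fingers move at their own pace and stop on an object; the grip force is fixed at half the most. Time passes only in rows, so rows that repeat a pose let the fingers close. It gives the time, the measured TCP pose, the force and the opening at its end, in the units of the state.
- status.state(): the state, without advancing time (a new reading comes with each control period).
- eyes.snapshot(name): name is "scene" or "top" or "wrist"; returns a dict with "color" (400x640x3 uint8, red, green, blue), "range_z" (400x640 float32, mm along the optical axis (not along the pixel's ray), 0 where there is no reading), "mtx" (3x3 intrinsics, pixels), "R" (3x3) and "t" (3): a world point X has camera coordinates R X + t. Camera axes: x right, y down, z forward; pixel columns grow to the right and rows downward; lengths in mm; the calibration is good to about 2 mm. A picture is of the moment at which its call begins.
- finish_job(): hands the job in, once; it reports no verdict.
The state is a dict: "time": time; "joint_pos": joint angles; "joint_vel": joint speeds; "joint_torque": joint torques, N m; "tool_pos": TCP position; "orientation": TCP orientation; "wrist_force": force on the tool from outside, world axes, zero at the start; "ft_torque": the same for the moment, N m; "grip_width": opening from 0.0 (shut) to 1.0 (fully open).
Only numpy, scipy, OpenCV 4.12 (cv2) and the standard library are available. Lean on these libraries where they do the work, as an engineer would, in place of code of your own. Each camera call takes 0.05 s, during which the arm holds its last target.

## Working session

There is one attempt and no reset: what is moved stays moved. The work goes in short steps, Python scripts to look and compute and a tool call to move; the robot and the scene stay as the last step left them, time stands still between calls to the robot, and variables do not carry over. Pictures are saved under pics/ and viewed, and the job is handed in when it is done.

Besides the shell and the picture viewer there is one more tool, called after "Request:" as name(argument=value, ...) on one line, values as JSON. send_rows: Moves the arm, as the interface text tells. Its arguments: {"type":"object","properties":{"offset":{"type":"array"},"twist":{"type":"array"},"hand":{"type":"array"}},"required":["offset","twist","hand"]}

```bash
ls; mkdir -p pics
python3 - <<'E'
from station import status, eyes
import cv2,numpy as np
print(status.state())
for n in ["scene","top"]:
    s=eyes.snapshot(n)
    cv2.imwrite(f"pics/{n}0.png",cv2.cvtColor(s["color"],cv2.COLOR_RGB2BGR))
    np.savez(f"{n}0.npz",**s)
    print(n,s["mtx"],s["R"],s["t"])
E
```

```text
pics
{'time': 0.0, 'joint_pos': array([ 1.18778543,  0.33391694,  0.03987871,  1.46630466, -0.01340688,
        1.34330446, -0.05849109]), 'joint_vel': array([ 8.14761892e-05,  1.77153146e-04, -5.43376626e-04,  8.99760175e-04,
        1.71280284e-03, -2.70938895e-03,  8.30754585e-04]), 'joint_torque': array([-7.15418028e-04, -6.58559775e+01,  1.36505876e+00, -4.05577183e+01,
        1.67570938e-02,  1.23665595e-02,  1.27741760e-05]), 'tool_pos': array([ 181.85283468, -623.56292021,  238.40108637]), 'orientation': array([-3.10840220e+00, -4.44060375e-01,  5.37387648e-04]), 'wrist_force': array([-0.83541479,  0.4333936 , -1.16289015]), 'ft_torque': array([ 0.02043686, -0.02303961,  0.00674145]), 'grip_width': 1.0014340910872725}
scene [[481.68280596   0.         316.60731937]
 [  0.         481.68280596 201.46220373]
 [  0.           0.           1.        ]] [[ 0.72541601  0.6882081  -0.0118837 ]
 [ 0.50767646 -0.54662302 -0.66593384]
 [-0.46479696  0.477046   -0.74591615]] [-361.23028895 -255.71289913 1470.51425584]
top [[421.55000212   0.         316.41601111]
 [  0.         421.55000212 192.70135835]
 [  0.           0.           1.        ]] [[-0.02115781 -0.9995681   0.02039502]
 [-0.99445788  0.01893956 -0.10341576]
 [ 0.10298482 -0.02247004 -0.99442909]] [ -11.97394139  497.20611565 1141.23888856]
```

View pics/top0.png

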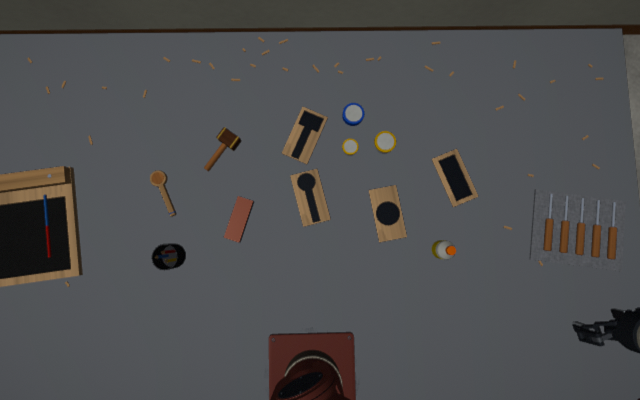

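View pics/scene0.png

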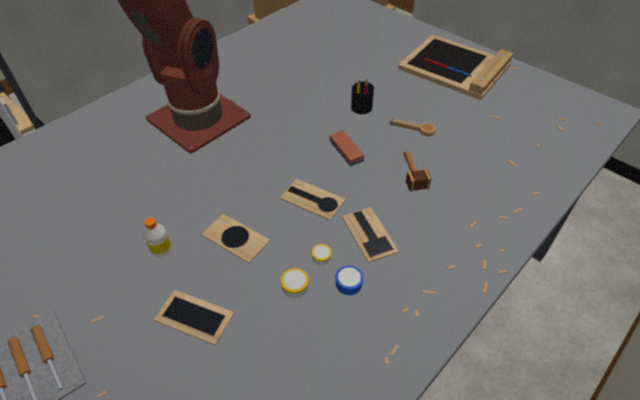

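```bash
cat > h.py <<'E'
import numpy as np,cv2
from station import status,eyes
def snap(n,save=None):
    s=eyes.snapshot(n)
    if save: cv2.imwrite(f"pics/{save}.png",cv2.cvtColor(s["color"],cv2.COLOR_RGB2BGR))
    return s
def ray(s,px,z):
    px=np.atleast_2d(px).astype(float)
    d=np.c_[px,np.ones(len(px))]@np.linalg.inv(s["mtx"]).T@s["R"]
    c=-s["R"].T@s["t"]
    return c+d*((z-c[2])/d[:,2])[:,None]
def proj(s,X):
    X=np.atleast_2d(X); c=X@s["R"].T+s["t"]; p=c@s["mtx"].T; return p[:,:2]/p[:,2:]
def load(n):
    return dict(np.load(n+".npz"))
E
python3 - <<'E'
from h import *
s=load("top0"); bgr=cv2.cvtColor(s["color"],cv2.COLOR_RGB2BGR)
c=bgr[85:285,135:485]; c=cv2.convertScaleAbs(c,alpha=1.6)
c=cv2.resize(c,None,fx=2.25,fy=2.25,interpolation=cv2.INTER_CUBIC); cv2.imwrite("pics/crop0.png",c)
E
```

```text
(no output)
```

View pics/crop0.png

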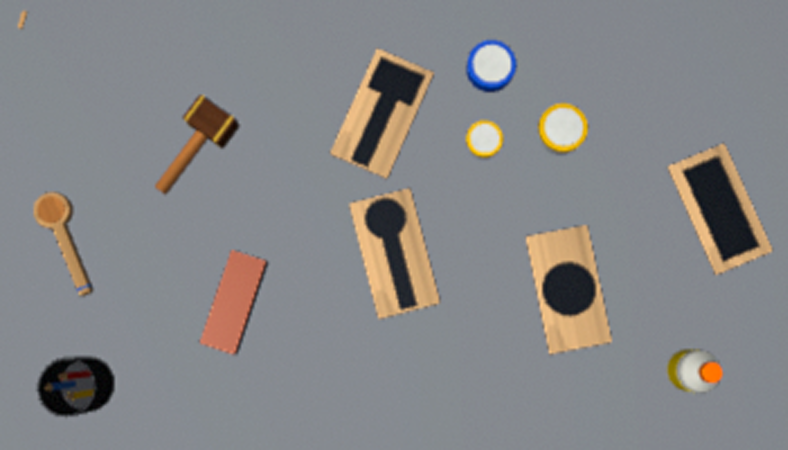

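The larger yellow tin at top-image (385,142) fits the description. The small yellow one at (350,147) and the blue one at (353,113) stay put. I see only one spoon at (165,195), one mallet at (222,148) and one stone at (239,219).

```bash
cat > meas.py <<'E'
from h import *
def dirn(v): return np.arctan2(v[1],v[0])
def comps(s):
    bgr=cv2.cvtColor(s["color"],cv2.COLOR_RGB2BGR)
    hsv=cv2.cvtColor(bgr,cv2.COLOR_BGR2HSV)
    m=((hsv[...,1]>75)|(hsv[...,2]<55)).astype(np.uint8)
    return hsv,m,cv2.connectedComponentsWithStats(m)
def rect(s,mask,z):
    p=np.argwhere(mask)[:,::-1]
    P=ray(s,p,z)[:,:2]
    (c,wh,a)=cv2.minAreaRect(P.astype(np.float32))
    if wh[0]<wh[1]: wh=wh[::-1];a+=90
    return np.array(c),wh,np.deg2rad(a),P
E
python3 - <<'E'
from meas import *
s=load("top0");hsv,m,(n,lab,st,ct)=comps(s)
for i in range(1,n):
    if st[i,4]>150 and 80<ct[i][1]<300 and 120<ct[i][0]<500:
        c,wh,a,P=rect(s,lab==i,6)
        print(i,ct[i].round(),st[i,4],c.round(),np.round(wh),round(a,3),P.mean(0).round(), np.median(hsv[lab==i],0))
E
```

```text
30 [352. 115.] 200 [ 725. -133.] [65. 64.] 3.126 [ 722. -130.] [111.  190.5 123. ]
31 [304. 135.] 1426 [666.   9.] [149.  80.] 2.712 [665.   9.] [ 17. 106. 118.]
33 [223. 145.] 502 [623. 250.] [129.  65.] 2.501 [639. 238.] [ 13. 177.  62.]
34 [384. 142.] 176 [ 643. -221.] [63. 61.] 2.652 [ 641. -220.] [ 23.  212.5 140. ]
38 [455. 177.] 1445 [ 535. -416.] [149.  80.] 0.371 [ 535. -416.] [17. 97. 45.]
41 [310. 197.] 1476 [487.  -4.] [149.  79.] 0.235 [487.  -4.] [ 16. 110. 125.]
42 [162. 189.] 423 [505. 410.] [134.  47.] 0.254 [519. 409.] [ 16. 131. 111.]
44 [387. 213.] 1479 [ 438. -220.] [148.  79.] 0.167 [ 437. -220.] [ 16. 111. 128.]
45 [239. 219.] 770 [430. 196.] [121.  49.] 2.815 [430. 196.] [  7. 137. 122.]
53 [168. 256.] 724 [330. 389.] [91. 68.] 1.549 [331. 389.] [107.  51.  22.]
```

```bash
cat > parts.py <<'E'
from meas import *
def parts(s):
    hsv,m,(n,lab,st,ct)=comps(s); out={}
    H,S,V=[hsv[...,k].astype(int) for k in range(3)]
    def near(px):
        y,x=int(px[1]),int(px[0]); l=lab[y-6:y+7,x-6:x+7]; l=l[l>0]
        return lab==np.bincount(l).argmax()
    return hsv,near
if __name__=="__main__":
    s=load("top0");hsv,near=parts(s)
    # stone top
    k=near((239,219)); c,wh,a,P=rect(s,k&(hsv[...,2]>95),25); print("stone",c,wh,a)
    # tin lid: hull of yellow
    k=near((394,142)); P=ray(s,np.argwhere(k)[:,::-1],28)[:,:2].astype(np.float32); print("tin",cv2.minEnclosingCircle(P),cv2.fitEllipse(cv2.convexHull(P)))
    # spoon
    k=near((168,200)); P=ray(s,np.argwhere(k)[:,::-1],14)[:,:2]
    c,wh,a,_=rect(s,k,14); u=np.array([np.cos(a),np.sin(a)]); 
    if u[0]<0:u=-u
    for it in range(4):
        t=P@u; h=P[(t<t.max()-55)]
        v=cv2.fitLine(h.astype(np.float32),cv2.DIST_L2,0,.01,.01).ravel(); u=v[:2]*np.sign(v[0])
    bo=P[(P@u)>(P@u).max()-40]; (bc,br)=cv2.minEnclosingCircle(bo.astype(np.float32))
    print("spoon ang",dirn(u),"len",np.ptp(P@u),"tipmax origin",v[2:]+u*((P@u).max()-46-v[2:]@u),"bowl",bc,br,"perp of bowl",np.cross(u,np.array(bc)-v[2:]))
    # mallet
    k=near((215,158)); print([ (int(x),int(y),hsv[y,x].tolist()) for x,y in [(210,162),(215,157),(219,152),(226,140),(230,138),(229,145),(235,142)]])
    np.save("mk.npy",k)
    ys,xs=np.where(k); cv2.imwrite("pics/mal.png",cv2.resize(cv2.cvtColor(s["color"],cv2.COLOR_RGB2BGR)[120:180,195:250],None,fx=9,fy=9,interpolation=cv2.INTER_NEAREST)*2)
E
python3 parts.py
```

```text
stone [429.98919678 195.04986572] (119.36023712158203, 43.44802474975586) 2.8149712590678426
tin ((638.022216796875, -217.33908081054688), 31.778688430786133) ((638.0505981445312, -217.0470733642578), (60.55646514892578, 63.201194763183594), 39.753353118896484)
spoon ang 0.39601266 len 135.23822515043764 tipmax origin [526.15985317 409.45964802] bowl (547.6712036132812, 418.215576171875) 23.954282760620117 perp of bowl -0.21956956318535958
[(210, 162, [14, 178, 109]), (215, 157, [14, 175, 99]), (219, 152, [14, 175, 99]), (226, 140, [12, 178, 56]), (230, 138, [12, 181, 55]), (229, 145, [12, 176, 61]), (235, 142, [17, 185, 69])]parts.py:23: DeprecationWarning: Arrays of 2-dimensional vectors are deprecated. Use arrays of 3-dimensional vectors instead. (deprecated in NumPy 2.0)
  print("spoon ang",dirn(u),"len",np.ptp(P@u),"tipmax origin",v[2:]+u*((P@u).max()-46-v[2:]@u),"bowl",bc,br,"perp of bowl",np.cross(u,np.array(bc)-v[2:]))
```

View pics/mal.png

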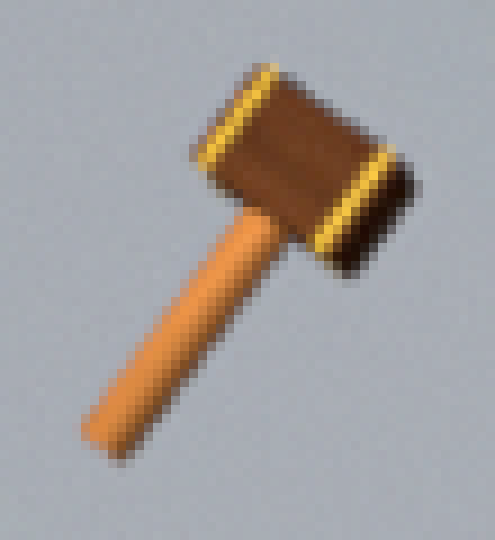

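Run:
```python
from parts import *
s=load("top0");hsv,near=parts(s);k=np.load("mk.npy");V=hsv[...,2];H=hsv[...,0]
yy,xx=np.mgrid[:400,:640]
hd=k&((xx-227)*-0.82+(yy-146)*0.57> 7) if 0 else k&(H>=13)&(V>88)&(xx<222)
h=ray(s,np.argwhere(hd)[:,::-1],21)[:,:2].astype(np.float32)
v=cv2.fitLine(h,cv2.DIST_L2,0,.01,.01).ravel();u=v[:2]*np.sign(v[0]);a=dirn(u)
print("mallet ang",a,"n",hd.sum(),"pt",v[2:], "back end origin",v[2:]+u*((h@u).min()+87-v[2:]@u))
top=k&(V>42)&(~hd)&(xx-0>215)&(yy<150)
c,wh,b,P=rect(s,top,38);print("head top",c,wh,b,top.sum(),"origin",c-20*u)
w=np.array([-u[1],u[0]]);print("lateral offset of head from handle line",(c-v[2:])@w)
# pads
for n,px in dict(mal=(295,150),sp=(298,197),st=(440,165),tin=(380,195)).items():
    c,wh,a,_=rect(s,near(px),6); print(n,c.round(1),np.round(wh,1),round(a,3))
for px in [(350,147)]:
    print("small tin",ray(s,px,25))
from h import *
def cam(px,z):return ray(s,px,z)
print("cup",ray(s,(158,256),0),"glue base",ray(s,(438,249),0))
st=status.state();R=cv2.Rodrigues(st["orientation"])[0];print(R.round(3))
```

```text
mallet ang -0.4199449 n 109 pt [610.7594  261.17416] back end origin [647.4177  244.80597]
head top [652.37023926 218.16674805] (63.616859436035156, 61.990478515625) 1.5539146818029388 282 origin [634.10801125 226.32095051]
lateral offset of head from handle line -22.30540000932706
mal [665.7   8.6] [148.7  79.6] 2.712
sp [487.1  -3.6] [149.   78.9] 0.235
st [ 535.5 -416.4] [149.   79.8] 0.371
tin [ 437.9 -220.4] [148.4  79.4] 0.167
small tin [[ 624.11349116 -118.99340242   25.        ]]
cup [[331.90555502 419.35963444   0.        ]] glue base [[ 334.1359756  -360.61880851    0.        ]]
[[ 0.96   0.28  -0.   ]
 [ 0.28  -0.96   0.001]
 [-0.    -0.001 -1.   ]]
```

Run:
```python
from parts import *
s=load("top0");hsv,near=parts(s);k=np.load("mk.npy")
p=np.array([(265,65),(195,162),(322,255),(395,150)])/9+[194.5,119.5]
P=ray(s,p,38)[:,:2];print(P.round(1),np.linalg.norm(P-np.roll(P,-1,0),axis=1),P.mean(0))
e=ray(s,np.array([(107,443),(270,222)])/9+[194.5,119.5],21)[:,:2];u=e[1]-e[0];print("handle",e,dirn(u),np.hypot(*u))
yy,xx=np.mgrid[:400,:640]
hd=k&((xx-194.5)*9*0.78+(yy-119.5)*-9*0.62 < 50)   # rough cut
print(hd.sum())
h=ray(s,np.argwhere(hd)[:,::-1],21)[:,:2].astype(np.float32)
v=cv2.fitLine(h,cv2.DIST_L2,0,.01,.01).ravel();u=v[:2]*np.sign(v[0]);print(dirn(u),"origin by end",v[2:]+u*((h@u).min()+87-v[2:]@u),"head c line", (P.mean(0)-v[2:])@[-u[1],u[0]],"origin by head",P.mean(0)-20*u)
```

```text
[[684.4 230.8]
 [654.3 252.2]
 [624.6 213.3]
 [657.  191. ]] [36.91824039 48.88902079 39.41548998 48.32459366] [655.05006286 221.80713213]
handle [[570.25606402 282.60164451]
 [638.94487061 232.53013832]] -0.6299000497873888 85.00181105639142
173
-0.6296369 origin by end [639.4362  233.48157] head c line -0.24153185478088052 origin by head [638.88523551 233.58415927]
```

```bash
cat > go.py <<'E'
import sys
from h import *
def go(x,y,z,psi=None):
    st=status.state();R=cv2.Rodrigues(st["orientation"])[0]
    o=R.T@(np.array([x,y,z])-st["tool_pos"]); j=np.arctan2(R[1,1],R[0,1]); tw=0
    if psi is not None: tw=-np.rad2deg((psi-j+np.pi/2)%np.pi-np.pi/2)
    print("offset",o.round(1),"twist",round(tw,1),"alt",round(tw-np.sign(tw)*180,1),"jaw",round(j,3),"q7",round(st["joint_pos"][6],3),"t",round(st["time"],2),"tilt",R[:,2].round(3))
if __name__=="__main__": go(*map(float,sys.argv[1:]))
E
python3 go.py 638 -217 150 0.0; python3 go.py 638 -217 150 -0.2
```

```text
offset [ 551.7 -262.6   88.8] twist -73.7 alt 106.3 jaw -1.287 q7 -0.059 t 0.1 tilt [-0.     0.001 -1.   ]
offset [ 551.7 -262.6   88.8] twist -62.3 alt 117.7 jaw -1.287 q7 -0.059 t 0.1 tilt [-0.     0.001 -1.   ]
```

Request:
send_rows(offset=[[50, -24, 0], [110, -52, 0], [165, -79, 0], [220, -105, 0], [275, -131, 10], [330, -157, 20], [385, -183, 40], [440, -210, 60], [495, -236, 75], [530, -252, 85], [552, -263, 89], [552, -263, 89], [552, -263, 89]], twist=[-6, -13, -20, -27, -34, -41, -48, -55, -62, -68, -73, -74, -74], hand=[1, 1, 1, 1, 1, 1, 1, 1, 1, 1, 1, 1, 1])

```text
time: 1.72
tool_pos: [637.6, -218.0, 150.0]
orientation: [-2.218, -2.224, 0.001]
wrist_force: [-0.7, -0.8, 0.4]
grip_width: 0.999
```

```bash
python3 go.py 638 -217 15 0; python3 -c "
from h import *
s=snap('wrist','w1');print(s['R'].round(3),s['t'].round(1),s['mtx'].round(1))"
```

```text
offset [  1.    0.5 135. ] twist 0.2 alt -179.8 jaw 0.003 q7 0.127 t 1.73 tilt [-0.001 -0.    -1.   ]
[[ 1.     0.003 -0.002]
 [ 0.003 -0.954  0.3  ]
 [-0.001 -0.3   -0.954]] [-634.8 -223.   230.7] [[305.8   0.  321.9]
 [  0.  305.8 194.3]
 [  0.    0.    1. ]]
```

View pics/w1.png

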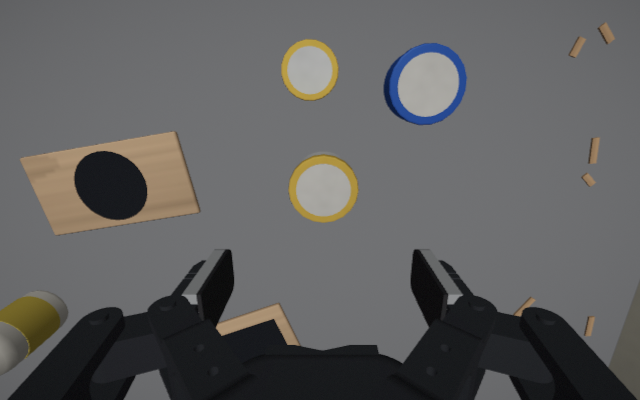

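```bash
python3 - <<'E'
from meas import *
s=snap("wrist");hsv=cv2.cvtColor(s["color"],cv2.COLOR_RGB2HSV)
m=((abs(hsv[...,0].astype(int)-23)<6)&(hsv[...,1]>130)).astype(np.uint8)
n,lab,st,ct=cv2.connectedComponentsWithStats(m)
for i in range(1,n):
    if st[i,4]>200:
        P=ray(s,np.argwhere(lab==i)[:,::-1],28)[:,:2].astype(np.float32);print(ct[i].round(),cv2.minEnclosingCircle(P))
E
python3 go.py 638 -217 9 0
```

```text
[310.  69.] ((625.442626953125, -120.81729888916016), 22.34906005859375)
[323. 185.] ((636.5421142578125, -217.98846435546875), 30.903865814208984)
[ 32. 319.] ((338.4811706542969, -368.09613037109375), 40.23770523071289)
offset [  1.7   0.5 141.5] twist 0.1 alt -179.9 jaw 0.002 q7 0.127 t 1.82 tilt [-0.    -0.001 -1.   ]
```

Request:
send_rows(offset=[[0, 0, 25], [0, 0, 60], [0, 0, 95], [1, 0, 120], [1, 0, 135], [1, 0, 141], [1, 0, 141], [1, 0, 141], [1, 0, 141], [1, 0, 141], [1, 0, 141], [1, 0, 141], [1, 0, 130], [1, 0, 100], [1, 0, 70], [1, 0, 60], [1, 0, 60]], twist=[0, 0, 0, 0, 0, 0, 0, 0, 0, 0, 0, 0, 0, 0, 0, 0, 0], hand=[1, 1, 1, 1, 1, 1, 1, 0, 0, 0, 0, 0, 0, 0, 0, 0, 0])

```text
time: 3.95
tool_pos: [638.5, -216.1, 90.8]
orientation: [2.216, 2.226, 0.001]
wrist_force: [0.2, 0.1, -0.8]
grip_width: 0.71
```

```bash
python3 go.py 437.9 -220.4 90 0
python3 - <<'E'
from h import *
st=status.state();print(st["grip_width"]);
s=snap('wrist','w2')
E
```

```text
offset [  -3.4 -200.6    0.6] twist 0.3 alt -179.7 jaw 0.004 q7 0.108 t 3.95 tilt [ 0.001 -0.    -1.   ]
0.709609760410208
```

View pics/w2.png

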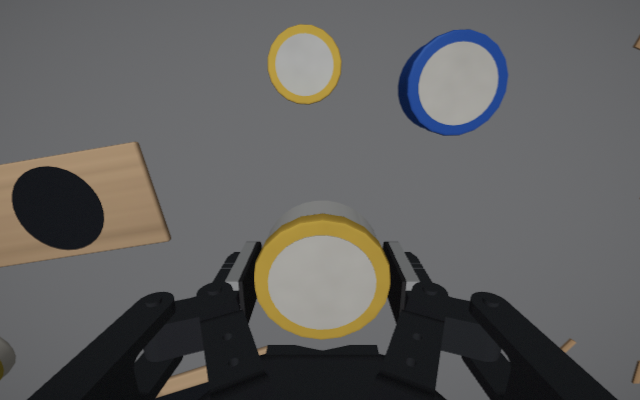

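Request:
send_rows(offset=[[0, -15, 0], [0, -45, 0], [-1, -80, 0], [-1, -115, 0], [-2, -150, 0], [-2, -180, 10], [-2, -195, 25], [-2, -200, 45], [-2, -200, 60], [-2, -200, 68], [-2, -200, 73], [-2, -200, 74], [-2, -200, 74]], twist=[0, 0, 0, 0, 0, 0, 0, 0, 0, 0, 0, 0, 0], hand=[0, 0, 0, 0, 0, 0, 0, 0, 0, 0, 0, 0, 0])

```text
time: 5.62
tool_pos: [438.6, -218.6, 16.8]
orientation: [-2.216, -2.227, 0.0]
wrist_force: [-3.3, 1.9, 4.9]
grip_width: 0.706
```

```bash
python3 go.py 437.9 -220.4 15 0
python3 - <<'E'
from meas import *
s=snap("wrist","w3");hsv=cv2.cvtColor(s["color"],cv2.COLOR_RGB2HSV)
print(status.state()["wrist_force"],s["t"],s["R"])
m=((abs(hsv[...,0].astype(int)-23)<6)&(hsv[...,1]>130)).astype(np.uint8)
n,lab,st,ct=cv2.connectedComponentsWithStats(m)
for i in range(1,n):
    if st[i,4]>200:
        P=ray(s,np.argwhere(lab==i)[:,::-1],34)[:,:2].astype(np.float32);print(ct[i].round(),cv2.minEnclosingCircle(P))
E
```

```text
offset [-1.8 -0.7  1.8] twist 0.3 alt -179.7 jaw 0.005 q7 0.243 t 5.62 tilt [-0.  0. -1.]
[-3.14305912  1.69292463  5.94647992] [-435.47546398 -183.74311903  102.77735722] [[ 9.99986493e-01  5.04912547e-03 -1.23324601e-03]
 [ 5.18659249e-03 -9.53979339e-01  2.99827484e-01]
 [ 3.37375376e-04 -2.99829830e-01 -9.53992641e-01]]
[322. 268.] ((436.42803955078125, -219.8723602294922), 31.86263656616211)
```

View pics/w3.png

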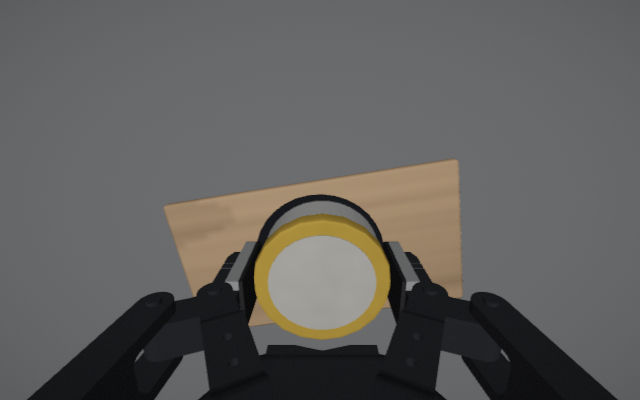

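Request:
send_rows(offset=[[-2, -200, 74], [0, 0, 0], [0, 0, 0], [0, 0, -10], [0, 0, -40], [0, 0, -80], [0, 0, -120], [0, 0, -160], [0, 0, -170], [0, 0, -170]], twist=[0, 0, 0, 0, 0, 0, 0, 0, 0, 0], hand=[1, 1, 1, 1, 1, 1, 1, 1, 1, 1])

```text
time: 6.92
tool_pos: [437.9, -219.0, 186.5]
orientation: [2.217, 2.226, -0.0]
wrist_force: [-0.0, -0.0, -0.1]
grip_width: 0.999
```

My first row repeated an old offset by mistake, so the tool was dragged for 1/8 s. I'll check what that did to the tin.

Run:
```python
from meas import *
print(status.state()["wrist_force"])
s=snap("wrist","w4");hsv=cv2.cvtColor(s["color"],cv2.COLOR_RGB2HSV)
t=snap("top","t4")
for nm,q in (("w",s),("t",t)):
  hsv=cv2.cvtColor(q["color"],cv2.COLOR_RGB2HSV)
  m=((abs(hsv[...,0].astype(int)-23)<6)&(hsv[...,1]>130)).astype(np.uint8)
  n,lab,st,ct=cv2.connectedComponentsWithStats(m)
  for i in range(1,n):
    if st[i,4]>80:
        P=ray(q,np.argwhere(lab==i)[:,::-1],34)[:,:2].astype(np.float32);print(nm,ct[i].round(),cv2.minEnclosingCircle(P))
```

```text
[-0.04608739 -0.00838498 -0.10137538]
w [524.  73.] ((615.4127807617188, -121.07910919189453), 22.855693817138672)
w [331. 180.] ((445.3901062011719, -221.3596649169922), 30.991422653198242)
w [243. 293.] ((346.6658935546875, -352.702880859375), 25.773908615112305)
t [387. 209.] ((448.0069580078125, -220.6412353515625), 32.314327239990234)
```

View pics/w4.png

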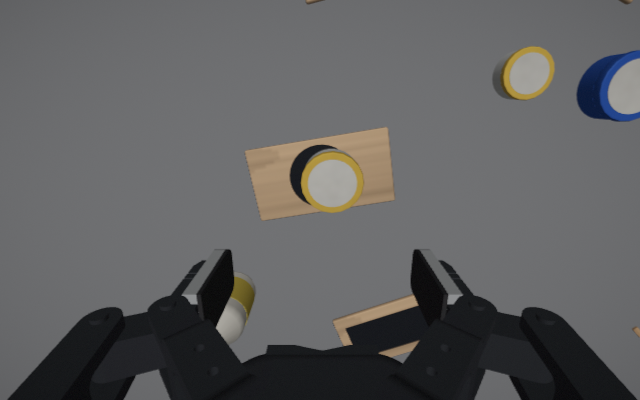

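View pics/t4.png

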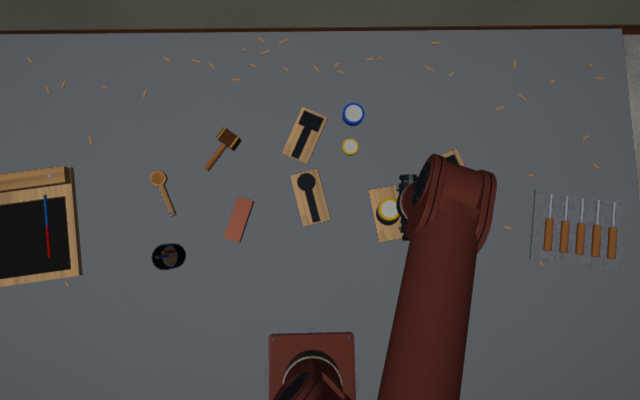

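The tin slid to x≈446, about 9 mm off. I'll re-grasp it, lift slightly and set it back.

```bash
python3 go.py 445 -221 15 0
```

```text
offset [ -2.5   8.  170.1] twist 0.2 alt -179.8 jaw 0.004 q7 0.35 t 7.03 tilt [-0.002  0.001 -1.   ]
```

Request:
send_rows(offset=[[-1, 4, 20], [-2, 8, 60], [-2, 8, 105], [-2, 8, 145], [-2, 8, 165], [-2, 8, 170], [-2, 8, 170], [-2, 8, 170], [-2, 8, 170], [-2, 8, 170], [-2, 8, 165], [-2, 5, 164], [-2, 1, 164], [-2, 1, 167], [-2, 1, 169], [-2, 1, 169], [-2, 1, 169]], twist=[0, 0, 0, 0, 0, 0, 0, 0, 0, 0, 0, 0, 0, 0, 0, 0, 0], hand=[1, 1, 1, 1, 1, 1, 0, 0, 0, 0, 0, 0, 0, 0, 0, 0, 0])

```text
time: 9.15
tool_pos: [439.1, -220.8, 17.4]
orientation: [-2.216, -2.226, 0.001]
wrist_force: [-3.0, -0.1, 5.6]
grip_width: 0.702
```

```bash
cat > tin.py <<'E'
from meas import *
s=snap("wrist","w5");hsv=cv2.cvtColor(s["color"],cv2.COLOR_RGB2HSV)
print(status.state()["wrist_force"],status.state()["tool_pos"])
m=((abs(hsv[...,0].astype(int)-23)<6)&(hsv[...,1]>130)).astype(np.uint8)
n,lab,st,ct=cv2.connectedComponentsWithStats(m)
for i in range(1,n):
    if st[i,4]>200:
        P=ray(s,np.argwhere(lab==i)[:,::-1],34)[:,:2].astype(np.float32);print(ct[i].round(),cv2.minEnclosingCircle(P))
E
python3 tin.py
```

```text
[-2.8793061   0.34687075  5.3559499 ] [ 439.06464881 -220.84154425   17.37147977]
[322. 265.] ((436.79803466796875, -220.87417602539062), 31.812969207763672)
```

Request:
send_rows(offset=[[0, 0, 0], [0, 0, 0], [0, 0, 0], [0, 0, -5], [0, 0, -30], [0, 0, -70], [0, 0, -115], [0, 0, -160], [0, 0, -175], [0, 0, -175]], twist=[0, 0, 0, 0, 0, 0, 0, 0, 0, 0], hand=[1, 1, 1, 1, 1, 1, 1, 1, 1, 1])

```text
time: 10.45
tool_pos: [439.7, -221.0, 193.1]
orientation: [2.215, 2.225, 0.001]
wrist_force: [-1.1, 0.3, -0.4]
grip_width: 0.999
```

```bash
python3 tin.py; python3 go.py 430 195 150 1.244;  python3 go.py 510 0 190 0.6
```

```text
[-0.75085985 -0.36921577 -0.21744711] [ 438.96698124 -220.76752914  191.72754827]
[517.  71.] ((615.634765625, -121.38373565673828), 22.750255584716797)
[320. 176.] ((436.7765808105469, -221.26979064941406), 30.975257873535156)
[243. 288.] ((346.64410400390625, -352.31341552734375), 25.537830352783203)
offset [415.8  -7.1  41.8] twist -71.0 alt 109.0 jaw 0.004 q7 0.353 t 10.5 tilt [-0.  0. -1.]
offset [220.5  72.    1.7] twist -34.1 alt 145.9 jaw 0.004 q7 0.353 t 10.5 tilt [-0.  0. -1.]
```

Tin is within about 1.5 mm of its outline. Next, the stone.

Request:
send_rows(offset=[[30, 10, 0], [80, 30, 0], [130, 50, 0], [180, 65, 0], [225, 70, 0], [275, 58, 0], [325, 35, 5], [375, 8, 15], [405, -3, 30], [416, -7, 42], [416, -7, 42], [416, -7, 42]], twist=[-5, -12, -20, -28, -35, -43, -51, -59, -66, -71, -71, -71], hand=[1, 1, 1, 1, 1, 1, 1, 1, 1, 1, 1, 1])

```text
time: 12.0
tool_pos: [430.2, 194.9, 150.1]
orientation: [-0.513, -3.098, 0.0]
wrist_force: [-0.6, -0.6, 0.4]
grip_width: 0.996
```

```bash
python3 - <<'E'
from meas import *
s=snap("wrist","w6");hsv=cv2.cvtColor(s["color"],cv2.COLOR_RGB2HSV)
m=((hsv[...,0]<11)&(hsv[...,1]>90)&(hsv[...,2]>90)).astype(np.uint8)
n,lab,st,ct=cv2.connectedComponentsWithStats(m)
for i in range(1,n):
    if st[i,4]>800:
        print(ct[i],st[i]); print(rect(s,lab==i,25)[:3])
E
python3 go.py 430 195 8 1.244
```

```text
[320.11592649 181.73537519] [ 294  118   53  131 6530]
(array([426.35638428, 193.56723022]), (119.65000915527344, 44.27724838256836), np.float64(2.8095779583862686))
offset [6.000e-01 1.000e-01 1.424e+02] twist -0.1 alt 179.9 jaw 1.242 q7 0.642 t 12.05 tilt [-0.  0. -1.]
```

View pics/w6.png

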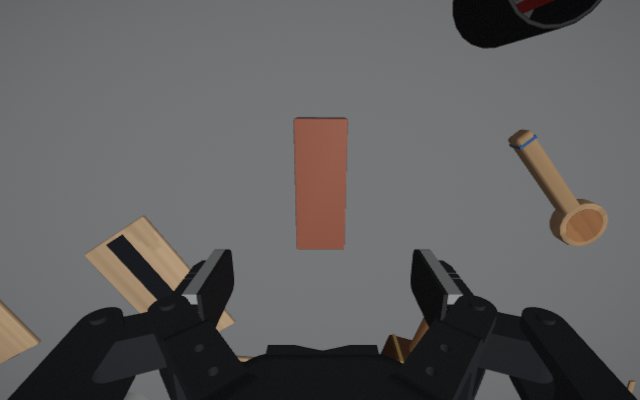

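Request:
send_rows(offset=[[1, 0, 25], [2, -1, 65], [2, -1, 105], [2, -1, 130], [2, -1, 140], [2, -1, 142], [2, -1, 142], [2, -1, 142], [2, -1, 142], [2, -1, 142], [2, -1, 142], [2, -1, 130], [2, -1, 100], [2, -1, 60], [2, -1, 30], [2, -1, 20], [2, -1, 20]], twist=[0, 0, 0, 0, 0, 0, 0, 0, 0, 0, 0, 0, 0, 0, 0, 0, 0], hand=[1, 1, 1, 1, 1, 1, 0, 0, 0, 0, 0, 0, 0, 0, 0, 0, 0])

```text
time: 14.18
tool_pos: [428.3, 194.6, 130.5]
orientation: [0.512, 3.099, -0.0]
wrist_force: [-1.3, 0.2, -3.1]
grip_width: 0.512
```

```bash
python3 -c "
from h import *
print(status.state()['wrist_force'])
s=snap('wrist','w7')"
python3 go.py 535.5 -416.4 130 1.942;python3 go.py 540 -60 150 0.2
```

```text
[-1.29580819  0.15705684 -3.1407572 ]
offset [-2.983e+02 -5.437e+02 -1.000e-01] twist -40.0 alt 140.0 jaw 1.243 q7 0.616 t 14.22 tilt [-0.001 -0.001 -1.   ]
offset [-188.  -204.8  -20.3] twist 59.8 alt -120.2 jaw 1.243 q7 0.616 t 14.22 tilt [-0.001 -0.001 -1.   ]
```

View pics/w7.png

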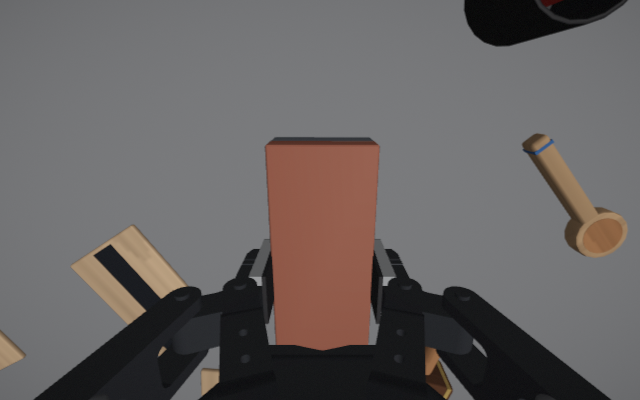

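Request:
send_rows(offset=[[-10, -11, -10], [-35, -38, -20], [-64, -70, -20], [-93, -102, -20], [-124, -135, -20], [-155, -169, -20], [-184, -202, -20], [-199, -240, -20], [-210, -275, -20], [-221, -310, -20], [-233, -345, -20], [-244, -380, -20], [-256, -415, -20], [-268, -450, -20], [-279, -485, -20], [-289, -515, -20], [-295, -535, -20], [-298, -544, -20], [-298, -544, -20], [-298, -544, -20]], twist=[4, 12, 20, 28, 36, 44, 52, 60, 68, 76, 84, 92, 100, 108, 116, 124, 131, 137, 140, 140], hand=[0, 0, 0, 0, 0, 0, 0, 0, 0, 0, 0, 0, 0, 0, 0, 0, 0, 0, 0, 0])

```text
time: 16.73
tool_pos: [534.6, -416.8, 149.4]
orientation: [-3.087, -0.576, 0.002]
wrist_force: [0.2, -0.2, -2.5]
grip_width: 0.517
```

```bash
cat > stone.py <<'E'
import sys
from meas import *
z=float(sys.argv[1])
s=snap("wrist",sys.argv[2]);hsv=cv2.cvtColor(s["color"],cv2.COLOR_RGB2HSV)
m=((hsv[...,0]<11)&(hsv[...,1]>90)&(hsv[...,2]>90)).astype(np.uint8)
n,lab,st,ct=cv2.connectedComponentsWithStats(m)
for i in range(1,n):
    if st[i,4]>1500:
        print(ct[i],st[i]); print(rect(s,lab==i,z)[:3])
E
python3 stone.py 165 w8; python3 go.py 535.5 -416.4 14 1.942
```

```text
[321.66631254 241.5784238 ] [  265   144   114   206 20708]
(array([ 541.3704834 , -413.54772949]), (100.15176391601562, 44.89714813232422), np.float64(0.36638318854516067))
offset [  0.8   0.3 135.5] twist -0.0 alt 180.0 jaw -1.2 q7 -0.672 t 16.77 tilt [-0.001  0.001 -1.   ]
```

View pics/w8.png

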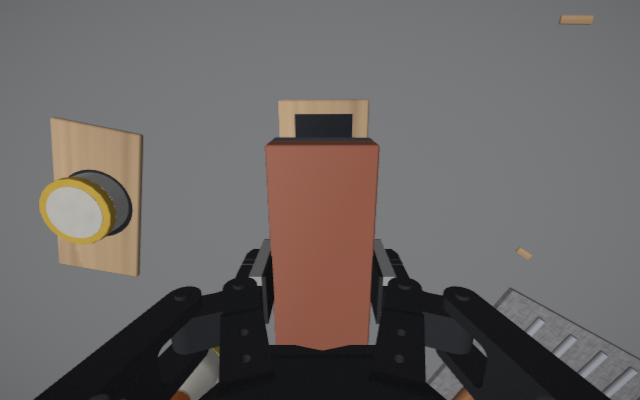

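Run:
```python
from h import *
s=snap("wrist");print(s["R"].round(3))
e=ray(s,[(267,145),(377,145)],167)[:,:2];print(e,np.hypot(*(e[0]-e[1])))
u=np.array([np.cos(.371),np.sin(.371)]); print("centre",e.mean(0)-60*u)
p=ray(s,[(279,100),(368,100)],6)[:,:2];print(p,np.hypot(*(p[0]-p[1])),"pad centre",p.mean(0)-75*u)
```

```text
[[ 0.362 -0.932 -0.001]
 [-0.889 -0.346  0.301]
 [-0.281 -0.108 -0.953]]
[[ 580.61233747 -375.55758596]
 [ 595.99177653 -415.13272791]] 42.458438573066516
centre [ 532.38414115 -417.09801164]
[[ 589.10618585 -354.67513924]
 [ 617.23006668 -427.07492285]] 77.67033757499708 pad centre [ 533.27073146 -418.06609942]
```

Request:
send_rows(offset=[[0, 0, 20], [1, 0, 55], [1, 0, 90], [1, 0, 115], [1, 0, 127], [1, 0, 132], [1, 0, 134], [1, 0, 135], [1, 0, 135]], twist=[0, 0, 0, 0, 0, 0, 0, 0, 0], hand=[0, 0, 0, 0, 0, 0, 0, 0, 0])

```text
time: 17.95
tool_pos: [536.8, -416.0, 16.0]
orientation: [3.087, 0.579, 0.001]
wrist_force: [0.2, -0.2, -3.2]
grip_width: 0.514
```

Request:
send_rows(offset=[[0, 0, 1], [0, 0, 2], [0, 0, 2]], twist=[0, 0, 0], hand=[0, 0, 0])

```text
time: 18.32
tool_pos: [536.9, -416.0, 15.5]
orientation: [3.087, 0.579, 0.001]
wrist_force: [-4.4, 3.0, 12.0]
grip_width: 0.515
```

Contact at 12 N, so I'll release and rise.

Request:
send_rows(offset=[[0, 0, 0], [0, 0, 0], [0, 0, 0], [0, 0, -5], [0, 0, -30], [0, 0, -70], [0, 0, -115], [0, 0, -160], [0, 0, -180], [0, 0, -180]], twist=[0, 0, 0, 0, 0, 0, 0, 0, 0, 0], hand=[1, 1, 1, 1, 1, 1, 1, 1, 1, 1])

```text
time: 19.58
tool_pos: [537.1, -416.1, 194.6]
orientation: [3.086, 0.579, 0.003]
wrist_force: [0.5, -0.8, -1.5]
grip_width: 1.003
```

```bash
python3 stone.py 31 w9
python3 - <<'E'
from meas import *
s=snap("wrist");hsv,m,(n,lab,st,ct)=comps(s)
E
python3 go.py 515 405 150 1.967; python3 go.py 560 0 195 0.2
```

```text
[321.09693778 174.28184123] [ 298  118   47  116 5127]
(array([ 534.10559082, -416.33734131]), (119.50853729248047, 44.565677642822266), np.float64(0.36993997333901596))
offset [ 278.  -772.    42.7] twist -1.4 alt 178.6 jaw -1.2 q7 -0.669 t 19.68 tilt [-0.002  0.001 -1.   ]
offset [ 173.  -378.3   -2.9] twist -80.2 alt 99.8 jaw -1.2 q7 -0.669 t 19.68 tilt [-0.002  0.001 -1.   ]
```

View pics/w9.png

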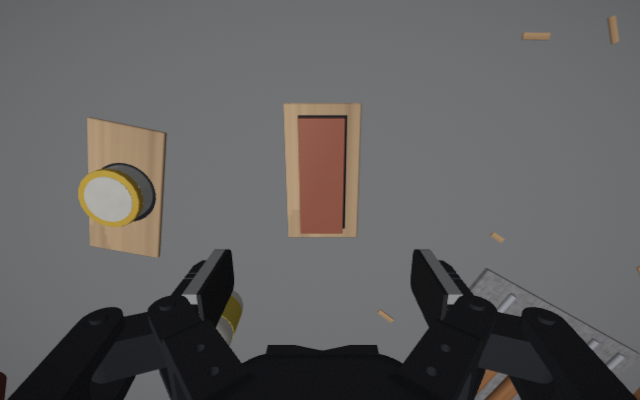

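Request:
send_rows(offset=[[9, -20, 0], [27, -58, 0], [47, -102, 0], [67, -146, 0], [88, -192, 0], [109, -238, 0], [130, -284, 0], [152, -330, 0], [173, -378, 0], [186, -426, 0], [199, -474, 0], [212, -522, 5], [225, -570, 10], [237, -618, 20], [250, -666, 25], [262, -714, 35], [272, -750, 40], [278, -772, 43], [278, -772, 43], [278, -772, 43]], twist=[0, 0, 0, 0, 0, 0, 0, 0, -1, -1, -1, -1, -1, -1, -1, -1, -1, -1, -1, -1], hand=[0.7, 0.7, 0.7, 0.7, 0.7, 0.7, 0.7, 0.7, 0.7, 0.7, 0.7, 0.7, 0.7, 0.7, 0.7, 0.7, 0.7, 0.7, 0.7, 0.7])

```text
time: 22.18
tool_pos: [514.9, 403.9, 149.6]
orientation: [3.081, 0.607, -0.002]
wrist_force: [-0.3, -0.9, -0.6]
grip_width: 0.7
```

```bash
python3 go.py 515.1 404.9 8 1.967; python3 -c "
from h import *
snap('wrist','w10')"
```

```text
offset [  0.7  -0.9 141.6] twist -0.4 alt 179.6 jaw -1.182 q7 -2.113 t 22.18 tilt [-0.001 -0.001 -1.   ]
```

View pics/w10.png

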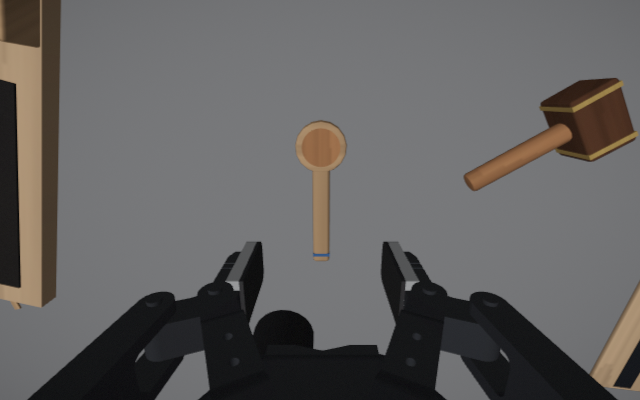

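Request:
send_rows(offset=[[0, 0, 20], [1, -1, 60], [1, -1, 100], [1, -1, 125], [1, -1, 137], [1, -1, 141], [1, -1, 141], [1, -1, 141], [1, -1, 141], [1, -1, 141], [1, -1, 141], [1, -1, 141], [1, -1, 141], [1, -1, 130], [1, -1, 100], [1, -1, 60], [1, -1, 40], [1, -1, 30], [1, -1, 30]], twist=[0, 0, 0, 0, 0, 0, 0, 0, 0, 0, 0, 0, 0, 0, 0, 0, 0, 0, 0], hand=[0.7, 0.7, 0.7, 0.7, 0.7, 0.7, 0, 0, 0, 0, 0, 0, 0, 0, 0, 0, 0, 0, 0])

```text
time: 24.6
tool_pos: [516.3, 405.7, 120.1]
orientation: [3.082, 0.606, -0.0]
wrist_force: [1.1, -0.4, -0.7]
grip_width: 0.165
```

```bash
python3 -c "
from h import *
snap('wrist','w11')
a=.235;u=np.array([np.cos(a),np.sin(a)]);print(np.array([487.1,-3.6])+(22-12)*u)"
python3 go.py 496.8 -1.3 120 1.806
```

```text
[496.82514341  -1.27157014]
offset [-1.718e+02  3.692e+02 -3.000e-01] twist 8.8 alt -171.2 jaw -1.182 q7 -2.127 t 24.65 tilt [-0.001 -0.001 -1.   ]
```

View pics/w11.png

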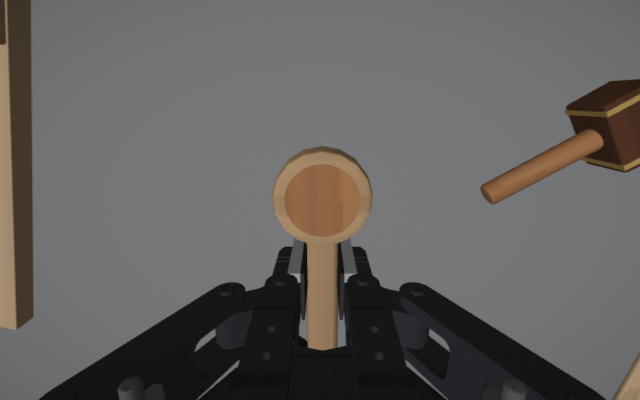

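Request:
send_rows(offset=[[-9, 20, 0], [-26, 55, 0], [-45, 97, 0], [-65, 140, 0], [-85, 183, 0], [-105, 226, 0], [-125, 269, 0], [-144, 310, 0], [-160, 344, 0], [-170, 365, 0], [-172, 369, 0], [-172, 369, 0], [-172, 369, 0]], twist=[0, 1, 2, 3, 4, 5, 6, 7, 8, 9, 9, 9, 9], hand=[0, 0, 0, 0, 0, 0, 0, 0, 0, 0, 0, 0, 0])

```text
time: 26.28
tool_pos: [496.9, 0.7, 120.3]
orientation: [-3.12, -0.366, 0.0]
wrist_force: [-0.1, -0.4, -0.3]
grip_width: 0.173
```

```bash
python3 -c "
from h import *
snap('wrist','w12')"
python3 go.py 496.8 -1.3 16 1.806
```

```text
offset [ -0.6   1.9 104.3] twist -0.1 alt 179.9 jaw -1.337 q7 -1.494 t 26.32 tilt [-0.  0. -1.]
```

View pics/w12.png

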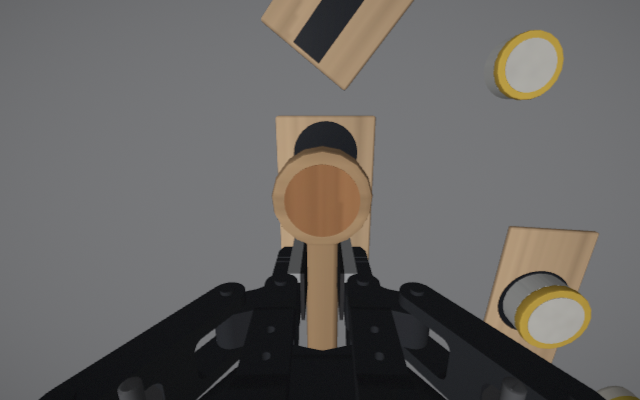

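Run:
```python
from h import *
s=snap("wrist");u=np.array([np.cos(.235),np.sin(.235)])
f=ray(s,[(322.5,149)],126)[0,:2]; print("origin by front rim",f-46*u,"want",np.array([487.1,-3.6])+22*u, "width",ray(s,[(274,196),(371,196)],126)[:,:2])
p=ray(s,[(276,116),(376,116)],6)[:,:2];print("pad c",p.mean(0)-75*u,np.hypot(*(p[0]-p[1])))
```

```text
origin by front rim [504.72225851   2.32649131] want [508.49531551   1.52254568] width [[523.97666542  29.232228  ]
 [534.01974627 -12.92906119]]
pad c [484.1388377   -5.68914719] 79.34337480649995
```

Request:
send_rows(offset=[[0, 1, 20], [0, 2, 50], [0, 2, 78], [0, 2, 92], [0, 2, 99], [0, 2, 102], [0, 2, 103], [0, 2, 103]], twist=[0, 0, 0, 0, 0, 0, 0, 0], hand=[0, 0, 0, 0, 0, 0, 0, 0])

```text
time: 27.38
tool_pos: [497.7, -2.8, 17.9]
orientation: [3.12, 0.363, 0.001]
wrist_force: [-0.2, -0.4, -0.3]
grip_width: 0.163
```

Request:
send_rows(offset=[[0, 0, 1], [0, 0, 2], [0, 0, 2]], twist=[0, 0, 0], hand=[0, 0, 0])

```text
time: 27.75
tool_pos: [497.6, -2.8, 16.5]
orientation: [3.12, 0.362, 0.001]
wrist_force: [-4.7, -0.2, 14.2]
grip_width: 0.167
```

Request:
send_rows(offset=[[0, 0, 0], [0, 0, 0], [0, 0, 0], [0, 0, -5], [0, 0, -25], [0, 0, -60], [0, 0, -100], [0, 0, -140], [0, 0, -155], [0, 0, -155]], twist=[0, 0, 0, 0, 0, 0, 0, 0, 0, 0], hand=[0.7, 0.7, 0.7, 0.7, 0.7, 0.7, 0.7, 0.7, 0.7, 0.7])

```text
time: 29.0
tool_pos: [497.7, -2.8, 170.9]
orientation: [3.12, 0.362, 0.003]
wrist_force: [-0.3, -0.4, -1.5]
grip_width: 0.702
```

```bash
python3 -c "
from h import *
snap('wrist','w13')"
python3 go.py 653.5 222.5 150 0.941
```

```text
offset [ 204.  -183.5   19.6] twist 49.3 alt -130.7 jaw -1.34 q7 -1.465 t 29.05 tilt [-0. -0. -1.]
```

View pics/w13.png

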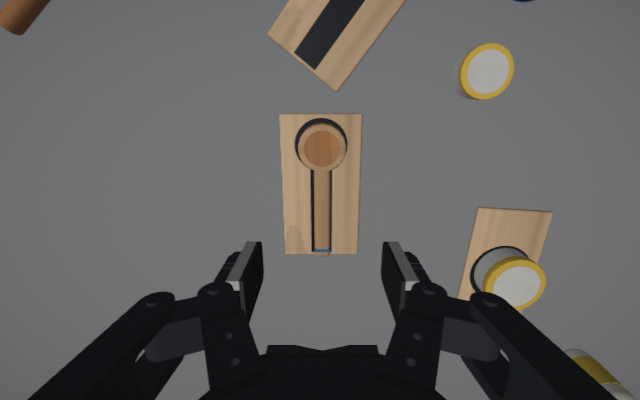

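Run:
```python
from h import *
s=snap("wrist");u=np.array([np.cos(.235),np.sin(.235)]);w=np.array([-u[1],u[0]])
b=ray(s,[(322,123),(322,256)],22)[:,:2];print(b,np.hypot(*(b[0]-b[1])))
p=ray(s,[(279.5,114),(363,114),(358,255),(285,253)],6)[:,:2];c=p.mean(0);print("pad",c,[np.hypot(*(p[i]-p[i-1])) for i in range(4)])
print("origin in pad (from front,rear)",[( (q-c)@u,(q-c)@w) for q in (b[0]-46*u,b[1]+90*u)])
```

```text
[[548.67933493   9.33806461]
 [417.4275434  -21.61731024]] 134.85276420218244
pad [483.26999207  -5.47880028] [np.float64(147.12138167976104), np.float64(79.18682823082482), np.float64(149.5803101835433), np.float64(79.91975072070736)]
origin in pad (from front,rear) [(np.float64(21.061527050345376), np.float64(-0.8204930738055042)), (np.float64(22.20953556027729), np.float64(-0.36398005973501335))]
```

```bash
python3 go.py 655 222 150 0.941
```

```text
offset [ 205.8 -182.5   18.8] twist 49.3 alt -130.7 jaw -1.339 q7 -1.465 t 29.1 tilt [-0.002  0.    -1.   ]
```

Request:
send_rows(offset=[[10, -9, 0], [25, -22, 0], [42, -37, 0], [60, -53, 0], [78, -69, 0], [96, -85, 0], [114, -101, 0], [132, -117, 5], [150, -133, 10], [168, -149, 15], [183, -162, 19], [195, -173, 19], [203, -180, 19], [206, -183, 19], [206, -183, 19], [206, -183, 19], [206, -183, 19]], twist=[-5, -14, -23, -32, -41, -50, -59, -68, -77, -86, -95, -104, -113, -122, -131, -131, -131], hand=[1, 1, 1, 1, 1, 1, 1, 1, 1, 1, 1, 1, 1, 1, 1, 1, 1])

```text
time: 31.22
tool_pos: [655.4, 222.4, 150.2]
orientation: [-0.969, -2.987, 0.001]
wrist_force: [0.1, 0.5, 0.2]
grip_width: 0.999
```

```bash
python3 -c "
from h import *
snap('wrist','w14')"
python3 go.py 655 222 14 0.941
```

```text
offset [ 1.000e-01 -6.000e-01  1.366e+02] twist 0.2 alt -179.8 jaw 0.944 q7 0.261 t 31.27 tilt [-0.001 -0.    -1.   ]
```

View pics/w14.png

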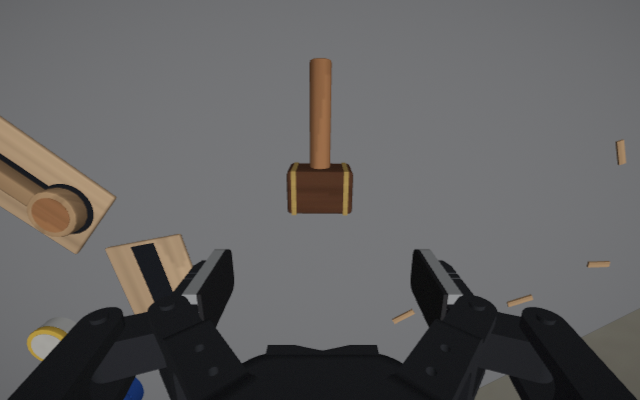

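Run:
```python
from h import *
s=snap("wrist")
e=ray(s,[(320,170),(320,213),(287,200),(353,200)],38)[:,:2];print(e, np.hypot(*(e[0]-e[1])),np.hypot(*(e[2]-e[3])),e[:2].mean(0))
```

```text
[[636.47684444 232.50175631]
 [667.33628069 210.08367679]
 [641.16544063 194.167832  ]
 [674.26599833 239.9632633 ]] 38.14282494871514 56.50547272805674 [651.90656256 221.29271655]
```

Request:
send_rows(offset=[[0, -1, 20], [1, -1, 60], [1, -1, 100], [1, -1, 125], [1, -1, 136], [1, -1, 140], [1, -1, 140], [1, -1, 140], [1, -1, 140], [1, -1, 140], [1, -1, 140], [1, -1, 140], [1, -1, 125], [1, -1, 95], [1, -1, 60], [1, -1, 40], [1, -1, 30], [1, -1, 30]], twist=[0, 0, 0, 0, 0, 0, 0, 0, 0, 0, 0, 0, 0, 0, 0, 0, 0, 0], hand=[1, 1, 1, 1, 1, 1, 0, 0, 0, 0, 0, 0, 0, 0, 0, 0, 0, 0])

```text
time: 33.58
tool_pos: [654.5, 222.3, 121.4]
orientation: [0.964, 2.99, -0.0]
wrist_force: [-0.9, 0.5, -0.4]
grip_width: 0.646
```

```bash
python3 -c "
from h import *
snap('wrist','w15')
a=-.43;u=np.array([np.cos(a),np.sin(a)]);print(np.array([665.7,8.6])+44*u)"
python3 go.py 705.7 -9.7 120 1.141
```

```text
[705.69449299  -9.74231531]
offset [-177.2 -158.     0.6] twist -11.1 alt 168.9 jaw 0.947 q7 0.25 t 33.62 tilt [-0.001 -0.    -1.   ]
```

View pics/w15.png

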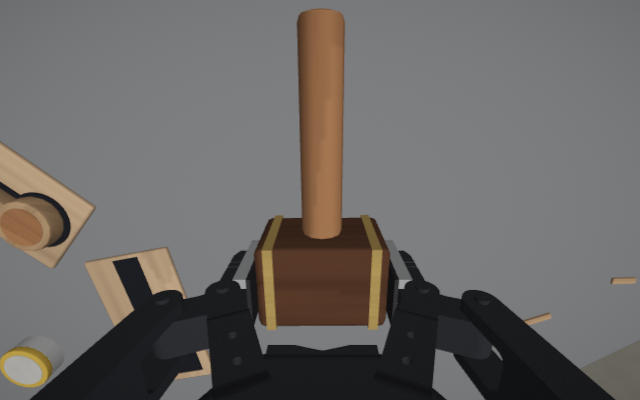

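Request:
send_rows(offset=[[-9, -8, 0], [-27, -24, 0], [-48, -43, 0], [-70, -62, 0], [-92, -82, 0], [-114, -102, 0], [-136, -121, 0], [-156, -139, 0], [-170, -152, 0], [-177, -158, 0], [-177, -158, 0], [-177, -158, 0]], twist=[0, -1, -3, -4, -6, -7, -9, -10, -11, -11, -11, -11], hand=[0, 0, 0, 0, 0, 0, 0, 0, 0, 0, 0, 0])

```text
time: 35.12
tool_pos: [705.5, -8.0, 121.2]
orientation: [-0.671, -3.069, -0.001]
wrist_force: [-0.7, 0.1, -1.4]
grip_width: 0.65
```

```bash
python3 -c "
from h import *
snap('wrist','w16')"
python3 go.py 706 -9.5 17 1.141
```

```text
offset [ -1.1  -1.4 104.3] twist -0.0 alt 180.0 jaw 1.14 q7 0.781 t 35.17 tilt [-0.     0.001 -1.   ]
```

View pics/w16.png

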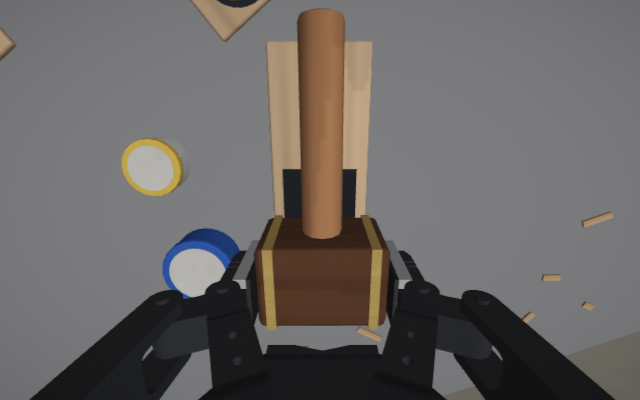

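Request:
send_rows(offset=[[0, -1, 20], [-1, -1, 50], [-1, -1, 78], [-1, -1, 93], [-1, -1, 100], [-1, -1, 102], [-1, -1, 103], [-1, -1, 103]], twist=[0, 0, 0, 0, 0, 0, 0, 0], hand=[0, 0, 0, 0, 0, 0, 0, 0])

```text
time: 36.17
tool_pos: [706.7, -10.6, 19.1]
orientation: [0.673, 3.068, 0.0]
wrist_force: [0.1, -0.2, -1.8]
grip_width: 0.647
```

Request:
send_rows(offset=[[0, 0, 1], [0, 0, 2], [0, 0, 2]], twist=[0, 0, 0], hand=[0, 0, 0])

```text
time: 36.55
tool_pos: [706.8, -10.6, 18.8]
orientation: [0.673, 3.067, -0.001]
wrist_force: [-8.6, -1.5, 14.4]
grip_width: 0.647
```

Request:
send_rows(offset=[[0, 0, 0], [0, 0, 0], [0, 0, 0], [0, 0, -5], [0, 0, -25], [0, 0, -60], [0, 0, -100], [0, 0, -145], [0, 0, -170], [0, 0, -170]], twist=[0, 0, 0, 0, 0, 0, 0, 0, 0, 0], hand=[1, 1, 1, 1, 1, 1, 1, 1, 1, 1])

```text
time: 37.8
tool_pos: [707.6, -10.0, 190.4]
orientation: [0.672, 3.064, 0.002]
wrist_force: [-0.9, 0.6, -0.8]
grip_width: 0.999
```

```bash
python3 -c "
from h import *
snap('wrist','w17')"
python3 go.py 600 250 250 1.141
```

```text
offset [205.7 191.8 -62.1] twist -0.1 alt 179.9 jaw 1.139 q7 0.809 t 37.85 tilt [ 0.003 -0.    -1.   ]
```

View pics/w17.png

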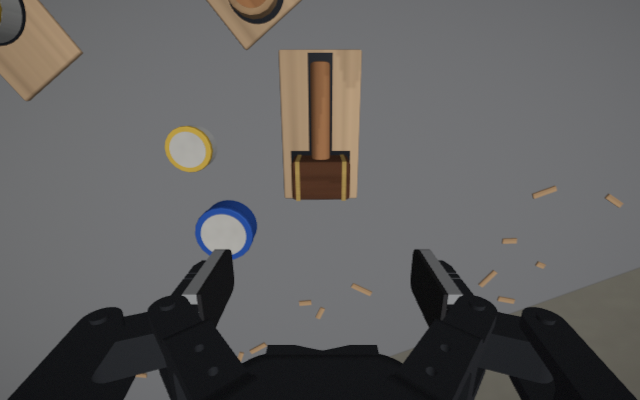

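The mallet sits in its outline at (320,175). I'll clear the arm for a final top view.

Request:
send_rows(offset=[[15, 14, -10], [40, 37, -20], [70, 65, -30], [100, 93, -40], [130, 121, -50], [160, 149, -60], [185, 175, -60], [210, 205, -60], [230, 235, -60], [245, 260, -60], [255, 280, -60], [255, 280, -60], [255, 280, -60]], twist=[0, 0, 0, 0, 0, 0, 0, 0, 0, 0, 0, 0, 0], hand=[1, 1, 1, 1, 1, 1, 1, 1, 1, 1, 1, 1, 1])

```text
time: 39.48
tool_pos: [591.3, 350.3, 246.0]
orientation: [-0.672, -3.068, 0.001]
wrist_force: [-0.5, -0.2, -0.1]
grip_width: 0.997
```

Run:
```python
from meas import *
s=snap("top","t18");np.savez("top18.npz",**s)
bgr=cv2.cvtColor(s["color"],cv2.COLOR_RGB2BGR)
c=cv2.convertScaleAbs(bgr[90:270,270:490],alpha=1.6);cv2.imwrite("pics/c18.png",cv2.resize(c,None,fx=3.3,fy=3.3,interpolation=cv2.INTER_CUBIC))
```

```text
(no output)
```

View pics/c18.png

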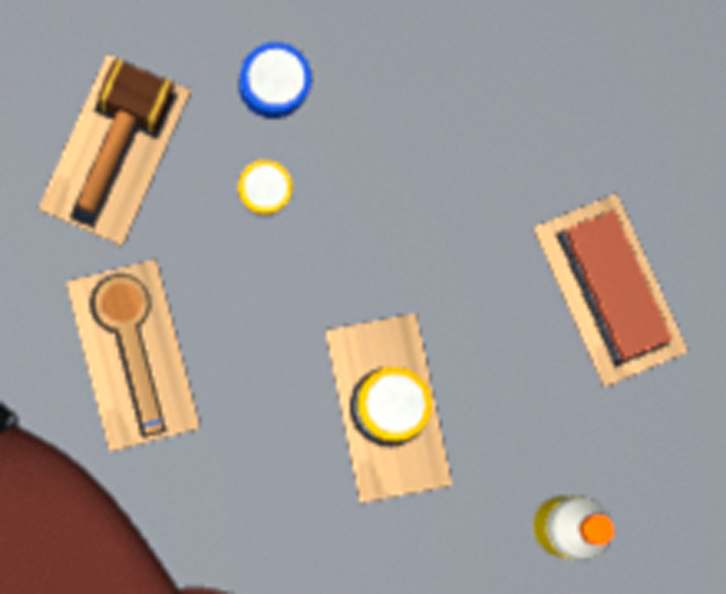

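View pics/t18.png

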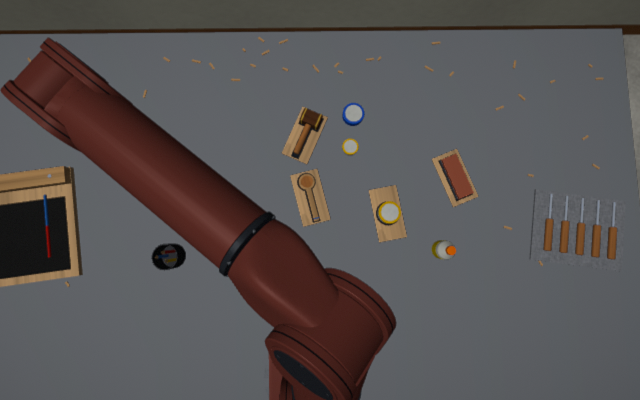

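Run:
```python
from meas import *
s=load("top18");hsv=cv2.cvtColor(s["color"],cv2.COLOR_RGB2HSV)
f=lambda p,z: ray(s,np.array(p)/3.3+[269.7,89.7],z)[:,:2]
def inpad(q,c,a):
    u=np.array([np.cos(a),np.sin(a)]);d=np.array(q)-c;return np.round([d@u,d@[-u[1],u[0]]],1)
c=np.array([665.7,8.6]);a=-.43;u=np.array([np.cos(a),np.sin(a)])
h=f([(118,59),(174,82),(156,131),(101,103)],44);print("mallet head c in pad (want 44,0)",inpad(h.mean(0),c,a),h)
e=f([(88,208),(124,115)],27);print("handle end in pad (want -63,0)",inpad(e[0],c,a),"dir",dirn(e[1]-e[0]))
m=((abs(hsv[...,0].astype(int)-23)<6)&(hsv[...,1]>130)).astype(np.uint8)
n,lab,st,ct=cv2.connectedComponentsWithStats(m)
for i in range(1,n):
    if st[i,4]>80: print("yellow",ct[i].round(),cv2.minEnclosingCircle(ray(s,np.argwhere(lab==i)[:,::-1],34)[:,:2].astype(np.float32)))
m=((hsv[...,0]<11)&(hsv[...,1]>120)&(hsv[...,2]>90)).astype(np.uint8);n,lab,st,ct=cv2.connectedComponentsWithStats(m)
for i in range(1,n):
    if st[i,4]>300 and ct[i][0]>420: print("stone",rect(s,lab==i,31)[:3])
sp=f([(115,274),(153,432)],22);c=np.array([487.1,-3.6]);print("spoon front(want 68) rear(-68)",inpad(sp[0],c,.235),inpad(sp[1],c,.235))
# bystanders shift between first and last image
s0=load("top0");d=cv2.absdiff(s0["color"],s["color"]).max(2)
print("cup/glue change",(d[235:275,145:190]>40).sum(),(d[235:265,425:465]>40).sum())
print(status.state()["wrist_force"])
```

```text
mallet head c in pad (want 44,0) [42.8 -2.8] [[733.64668482   3.89430186]
 [713.0552117  -42.89268921]
 [671.14703006 -26.82960721]
 [695.90226626  18.8718943 ]]
handle end in pad (want -63,0) [-60.3  -2.3] dir -0.38031486391733293
yellow [389. 212.] ((439.01995849609375, -220.0867156982422), 32.37541580200195)
stone (array([ 536.23986816, -414.93649292]), (119.48468017578125, 45.36454391479492), np.float64(0.36885074045317356))
spoon front(want 68) rear(-68) [68.1 -2.5] [-69.    0.2]
cup/glue change 44 0
[ 0.48421332 -0.06654982  0.59162845]
```

Run:
```python
from h import *
a,b=[cv2.cvtColor(load(n)["color"],cv2.COLOR_RGB2BGR)[235:280,140:200] for n in("top0","top18")]
cv2.imwrite("pics/cup.png",cv2.resize(np.hstack([a,b]),None,fx=6,fy=6,interpolation=cv2.INTER_NEAREST)*2)
```

```text
(no output)
```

View pics/cup.png

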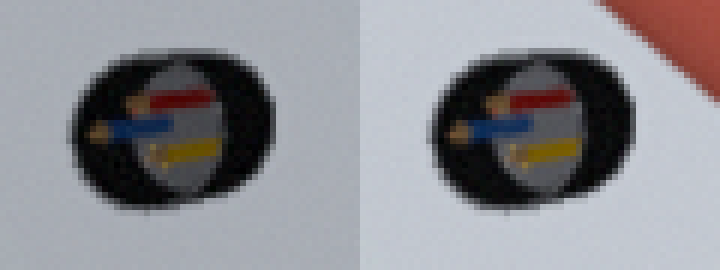

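The cup hasn't moved. The changed pixels are the arm in the corner of the crop.

```bash
python3 -c "
from station import finish_job
print(finish_job())"
```

```text
the job is handed in; nothing more can be done
None
```

I put the tin, stone, spoon and mallet on their own pads and handed the job in at about 39.5 s of the 120 s. `finish_job()` reports no verdict, so the figures below are my own last measurements, which put all four within tolerance.

| Thing | Distance from its outline | Direction error |
|---|---|---|
| Tin (larger yellow) | about 1 mm | any direction counts |
| Stone | about 1.6 mm | under 0.01 rad |
| Spoon | about 1 mm along the pad; up to 2.5 mm sideways at the bowl | about 0.02 rad (its two ends) |
| Mallet | 1–3 mm along the pad, about 3 mm sideways | about 0.05 rad at most |

The pencil cup and glue bottle look unmoved between the first and last top pictures. The gripper is clear of everything.

- **Mistake with the tin:** a wrong first row in one move pushed the tin about 9 mm off as I released it. I gripped it again, set it back and checked it.
- **Camera disagreement:** the wrist and top cameras differed by up to about 4 mm. I placed things using averages of the two or by comparing object and pad in the same picture.

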